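# Wind down the tin clamp and lock its spindle with the pin

## Task

Secure the steel tin in the screw clamp before it goes on the shaker: wind the clamp's crank clockwise, turn after turn, until the cross hole in its brass spindle block comes level and in line with the holes in the two aluminium cheeks. Then take the blue-handled locking pin and push it through cheek, spindle and far cheek from the side opposite the crank, fully home, and let go. Leave the cup, the black bottle and the red carton where they stand, and the tin under the clamp.

Things in the scene. Friction and masses are not known exactly. Their poses are not given: they have to be found in the camera images.
- clamp_hole (a point): On the fixed clamp: the point on the spindle's upright axis midway between the two cheek holes, 106 mm above the counter. Its y axis runs along the holes, z is up. The cheeks are upright aluminium plates, 40 mm wide, with outer faces at y = +-28 mm, inner faces at +-20 mm, tops 14 mm above this point, each with a round 12 mm hole. The pin goes in from the -y side, moving towards +y.
- spindle (a joint): Turn of the clamp's screw spindle, rad, counter-clockwise positive from above. 0 = its 12 mm cross hole (in a 24 mm square brass block) is level and in line with the cheek holes; the crank arm then points along the clamp's +y and the block's upper collar is flush with the cheek tops. Starts at 10 to 16. Clockwise lowers it 8 mm a turn; stop at -0.6. Turns easily (0.03 N m) and stays put.
- crank_grip (a point): In the red crank handle: an upright round post, 14 mm in diameter, that spins freely on its own axis, 38 mm from the spindle axis. This point is 22 mm above the dark crank arm and 18 mm below the post's top; 155 mm above the counter (49 mm above clamp_hole) with the spindle lined up, 8 mm more per turn before that. Nothing else rises above the arm.
- pin_grip (a point): In the blue grip of the loose locking pin (0.12 kg), which stands on its steel foot, shaft level. The grip is 12 mm thick along x, 26 mm long along y, 20 to 58 mm above the underside; this point is 42 mm above it. The shaft runs along +y, its axis 28 mm below this point: a 16 mm shoulder from y = 13 to 23 mm, then 9 mm in diameter to y = 83 mm, nose tapered.
- pin_shoulder (a point): Front face of the pin's shoulder, on the shaft axis. It bears on the outer face of the clamp's -y cheek when the pin is fully home.
- pin_tip (a point): Nose end of the pin, on the shaft axis.
- pin: The whole locking pin; origin at the centre of the underside of its foot (22 mm along x, 26 mm along y, 20 mm tall), y along the shaft towards the nose, z up. The foot is heavy, so that the pin hangs upright in the holes.
- tin_center (a point): Centre of the small steel tin (32 mm in diameter, 33 mm tall) standing loose on the clamp's base under the press foot; the foot ends 2 mm above its lid when the spindle is lined up.
- tin_place (a point): Point on the clamp's spindle axis, 26.5 mm above the counter, where the tin's centre belongs. The clamp's frame: grey base 90 x 124 x 10 mm (124 along y), legs, and a bridge 40 x 92 mm (92 along y), top 88 mm above the counter, that carries the cheeks.
- cup_center (a point): Centre of a loose sample cup with a green lid, 48 mm in diameter, 66 mm tall. Leave it alone.
- strip_bottle_center (a point): Centre of a loose black bottle, 42 mm in diameter, 114 mm tall. Leave it alone.
- carton_center (a point): Centre of a small loose red carton, 34 x 55 x 20 mm. Leave it alone.

How it is judged:
On the way:
1. the spindle is wound down until its cross hole is lined up (value of joint spindle between -0.3 and 0.3 rad), for 0.2 s.
At the end, for the whole second after the job is handed in: The spindle is within 0.3 rad of lined up; the pin passes through cheek, spindle and far cheek with its shoulder within 5 mm of the near cheek's outer face (nose within 6 mm of the hole axis), at rest and let go; the tin is still within 12 mm of its place under the foot (all of step 1 and y of pin_shoulder in the frame of clamp_hole above -0.033 m and y of pin_tip in the frame of clamp_hole above 0.024 m and x of pin_tip in the frame of clamp_hole between -0.006 and 0.006 m and z of pin_tip in the frame of clamp_hole between -0.006 and 0.006 m and linear speed of pin below 0.02 m/s and distance between tin_center and tin_place below 0.012 m); the robot touches nothing.
It fails at once if the cup, the black bottle or the red carton is pushed more than 20 mm (distance of any of cup_center, strip_bottle_center, carton_center from where it was at the start of the episode above 0.02 m).
It fails at once if the tin leaves its place under the clamp by more than 15 mm (distance between tin_center and tin_place above 0.015 m).
It also fails if it takes over 61 s, if anything falls off the work surface, if the arm or the gripper's body presses on something with over 40 N, if the wrist force passes 120 N, or if a joint passes its speed limit or range.

## Robot

A 6-joint arm with a two-finger parallel gripper is mounted at the origin on a cart in front of the work surface, level with it; the furniture and walls round the work are solid. World frame = base frame: x ahead of the robot, y to its left, z up, the work surface at z = 0. Lengths are in m, angles in rad, forces in N, time in s.
With the tool pointing down it reaches from about 0.425 to 0.95 m from the base axis. Payload 3.5 kg.
Tool frame: the origin (TCP) lies at the very end of the fingers, on their centre line; the grasp point (between the pads) lies ctrl.tcp_to_grasp behind it (ctrl.tcp_to_grasp is the distance from the TCP to the grasp point, in m); z points along the fingers, y is the line along which they close (so a half turn about z gives the same grasp; the last joint's range is limited). The gripper opens to 85 mm and grips with 20 to 120 N. Pads are 22 mm wide; open, the fingers measure 114 mm over their backs; the gripper's body (76 mm by 85 mm) begins 54 mm behind the grasp point. The pads swing forward as they close: fully open they stand 13 mm farther back than shut.
Start: joints at [-1.31, 0.286, 1.577, -0, 1.279, -0.15], TCP at [0.27, -0.619, 0.231] pointing down, gripper open.
Joint ranges: [-2.77, 2.77], [-0.9, 2.22], [0.21, 2.48], [-1.53, 4.67], [0.24, 2.81], [-2.84, 2.84]. Speed limits (rad/s): [2.79, 2.79, 3.14, 3.14, 3.14, 3.14].

## Interface

Orientations are given as a unit quaternion [x, y, z, w].
In Python, from plant import ctrl gives the robot as it stands.
- The arm moves only by the shell command python3 -m inch 'ROWS' [FORCE]. ROWS is JSON, a list of rows, each an object with "slide": the shift along the tool's x, y, z in cm, a list of three; "turn": the turn about the tool's z in rad; "grip": the finger opening in cm, from 0 to 8.54. A call has 1 to 20 rows; each row is the pose to reach, as a shift and turn from the pose commanded when the call began, along the tool's axes at that moment; what a row does not reach only later rows make up. A row lasts 1/10 s, in which the tool goes at most 50 mm and 8.59 degrees, less where a joint would pass 70% of its speed; a pose out of reach is approached as far as the arm can. A call with a gripper value outside its range is refused whole. The fingers move at their own pace and stop on an object; FORCE is the grip in N (left out, the last holds). Time passes only in rows, so rows that repeat a pose let the fingers close. It gives the time, the measured TCP pose, the force, the opening and the grip force at its end, in the units of the state.
- ctrl.get_state(): the state, without advancing time (a new reading comes with each control period).
- ctrl.read_camera(name): name is "side" or "top"; returns (picture, depth): 420x560x3 uint8, red, green, blue; 420x560 float32, m along the optical axis (not along the pixel's ray), 0 where there is no reading.
- ctrl.camera_info(name): a dict with "K" (3x3 intrinsics, pixels), "camera_from_world" (4x4, takes a point from world to camera coordinates). Camera axes: x right, y down, z forward; pixel columns grow to the right and rows downward; lengths in m; the calibration is good to about 2 mm. A picture is of the moment at which its call begins. camera_info takes no time and is no camera call.
- ctrl.sign_off(): hands the job in; it is judged then, once.
The state is a dict: "time": time; "qpos": joint angles; "dq": joint speeds; "joint_efforts": joint torques, N m; "eef_pos": TCP position; "tcp_rot": TCP orientation; "contact_force": force on the tool from outside, world axes, zero at the start; "wrist_torque": the same for the moment, N m; "opening": opening from 0.0 (shut) to 1.0 (fully open); "finger_force": force on a finger pad.
Only numpy, scipy, OpenCV 4.12 (cv2) and the standard library are available. Lean on these libraries where they do the work, as an engineer would, in place of code of your own. Each camera call takes 0.05 s, during which the arm holds its last target. There are 200 camera calls.

## Working session

There is one attempt and no reset: what is moved stays moved. The work goes in short steps, Python scripts to look and compute and a shell command to move; the robot and the scene stay as the last step left them, time stands still between calls to the robot, and variables do not carry over. Pictures are saved under pics/ and viewed, at most 10 in all, crops included, and the job is handed in when it is done.

```bash
ls; mkdir -p pics; python3 - <<'E'
from plant import ctrl
import cv2,numpy as np
s=ctrl.get_state();print(s, ctrl.tcp_to_grasp)
for n in("top","side"):
    p,d=ctrl.read_camera(n);cv2.imwrite(f"pics/{n}0.png",p[:,:,::-1]);np.save(f"pics/{n}0.npy",d)
    i=ctrl.camera_info(n);print(n,i["K"],i["camera_from_world"])
E
```

```text
pics
{'time': 0.0, 'qpos': array([-1.31000142e+00,  2.87186125e-01,  1.57820786e+00, -3.33095676e-05,
        1.27859648e+00, -1.49991812e-01]), 'dq': array([-0.00174501, -0.00105457,  0.00012446,  0.00085719,  0.00151468,
        0.00135123]), 'joint_efforts': array([-1.45421368e-04, -4.05975938e+01, -2.92625588e+01, -1.40880816e-04,
        5.77209590e-03,  5.06406138e-06]), 'eef_pos': array([ 0.26939815, -0.61817846,  0.22991683]), 'tcp_rot': array([ 9.78979148e-01,  2.03956834e-01, -8.23059232e-05, -1.19618456e-03]), 'contact_force': array([ 0.96185808,  1.1228005 , -0.16963769]), 'wrist_torque': array([-0.02493958, -0.00504866,  0.03024564]), 'finger_force': 0.0, 'opening': 1.0030014313507745} 0.0187
top [[442.58629095   0.         276.63299123]
 [  0.         442.58629095 212.50606662]
 [  0.           0.           1.        ]] [[-0.12620146 -0.99199485 -0.00440642  0.19113778]
 [-0.96786091  0.12410275 -0.21873216  0.53966297]
 [ 0.21752802 -0.02333952 -0.97577499  1.06034934]
 [ 0.          0.          0.          1.        ]]
side [[386.98502944   0.         283.17715699]
 [  0.         386.98502944 208.58975572]
 [  0.           0.           1.        ]] [[-0.03006205 -0.99945686 -0.01350056  0.13729593]
 [-0.87837594  0.03286123 -0.47683944  0.5280707 ]
 [ 0.4770241  -0.00247621 -0.87888673  0.68959975]
 [ 0.          0.          0.          1.        ]]
```

View pics/top0.png

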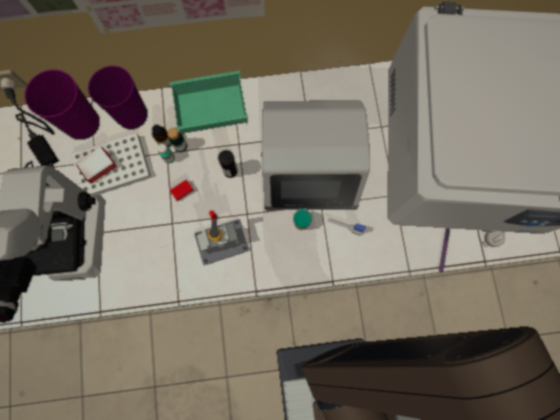

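View pics/side0.png

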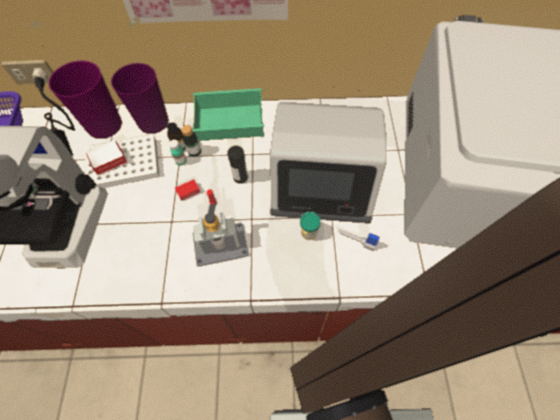

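```bash
cat > h.py <<'E'
import numpy as np,cv2
from plant import ctrl
def cloud(n,d):
    i=ctrl.camera_info(n);K=np.array(i["K"]);T=np.linalg.inv(i["camera_from_world"])
    v,u=np.mgrid[:d.shape[0],:d.shape[1]]
    P=np.stack([(u-K[0,2])/K[0,0]*d,(v-K[1,2])/K[1,1]*d,d],-1)
    return P@T[:3,:3].T+T[:3,3]
def mask(p,c):
    r,g,b=[p[:,:,k].astype(int) for k in range(3)]
    return {"red":(r>g+70)&(r>b+70),"blue":(b>r+50)&(b>g+30)}[c]
E
python3 - <<'E'
from h import *
ims=[]
for n,(cu,cv) in(("top",[(221,232),(350,226)]) ,("side",[(218,228),(360,236)])) if 0 else (("top",((221,232),(350,226))),("side",((218,228),(360,236)))):
    p=cv2.imread(f"pics/{n}0.png")[:,:,::-1];d=np.load(f"pics/{n}0.npy");W=cloud(n,d)
    row=[]
    for (u,v) in (cu,cv): row.append(cv2.resize(p[v-36:v+36,u-48:u+48],(400,300),interpolation=cv2.INTER_CUBIC))
    ims.append(np.hstack(row))
    for c in("red","blue"):
        m=mask(p,c)&(d>0)&(W[...,2]>.0)&(W[...,2]<.3)
        k,l,st,_=cv2.connectedComponentsWithStats(m.astype(np.uint8))
        for j in range(1,k):
            if st[j,4]>12:
                q=W[l==j]
                if .3<q[:,0].mean()<.9: print(n,c,st[j],np.median(q,0).round(4),q.min(0).round(3),q.max(0).round(3))
cv2.imwrite("pics/crop0.png",np.vstack(ims)[:,:,::-1])
E
```

```text
top red [170 180  23  20 255] [0.6636 0.3653 0.0195] [0.639 0.336 0.013] [0.688 0.394 0.025]
top red [209 210   7  10  42] [0.5466 0.2691 0.1834] [0.542 0.264 0.149] [0.556 0.275 0.189]
top blue [356 225   9   5  34] [ 0.4966 -0.082   0.0582] [ 0.491 -0.092  0.053] [ 0.503 -0.072  0.062]
side red [ 94 156  32  18 209] [0.7296 0.5637 0.0398] [0.711 0.529 0.024] [0.75  0.599 0.053]
side red [175 180  24  19 294] [0.6615 0.3636 0.0191] [0.639 0.334 0.001] [0.688 0.394 0.025]
side red [206 189  10  15  80] [0.5458 0.2685 0.1748] [0.543 0.263 0.001] [0.661 0.318 0.187]
side blue [ 35 146   9   7  40] [0.6617 0.638  0.1964] [0.66  0.629 0.186] [0.664 0.652 0.211]
side blue [367 234  12  11  93] [ 0.494  -0.0817  0.0496] [ 0.487 -0.093  0.027] [ 0.503 -0.072  0.059]
```

View pics/crop0.png

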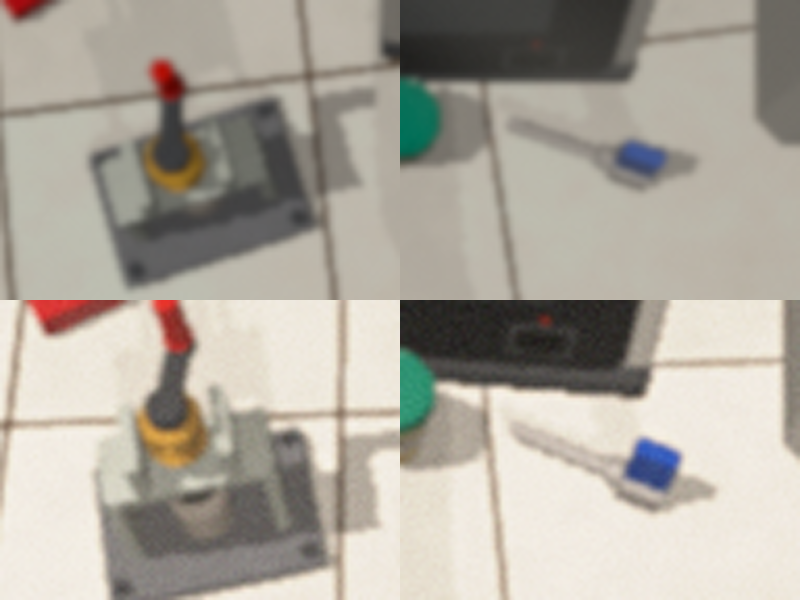

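```bash
cat >> h.py <<'E'
def ray(n,u,v,z):
    i=ctrl.camera_info(n);K=np.array(i["K"]);T=np.linalg.inv(i["camera_from_world"])
    r=T[:3,:3]@np.linalg.solve(K,[u,v,1]);o=T[:3,3];return (o+r*(z-o[2])/r[2])
E
python3 - <<'E'
from h import *
def show(n,name,o,pts,z):
    q=np.array([ray(n,o[0]+a/4.1667-.4,o[1]+b/4.1667-.4,z)[:2] for a,b in pts]);print(n,name,q.round(4).tolist(),q.mean(0).round(4));return q
q=show("top","base",(173,196),[(92,155),(275,98),(315,222),(130,285)],.01)
print(np.arctan2(*(q[0]-q[1])),np.arctan2(*(q[3]-q[2])))
q=show("side","base",(170,192),[(290,432-300),(328,565-300),],.01)
q=show("top","collar",(173,196),[(174,160)],.130)
q=show("top","post",(173,196),[(162,70)],.187)
q=show("top","pintip",(302,190),[(512-400,124)],.014)
q=show("side","pintip",(312,200),[(515-400,425-300)],.014)
q=show("top","gripTop",(302,190),[(620-400,142),(665-400,155),(657-400,172),(614-400,160)],.058)
q=show("side","gripTop",(312,200),[(642-400,440-300),(680-400,452-300),(672-400,470-300),(630-400,458-300)],.058)
for n in("top","side"):
    W=cloud(n,np.load(f"pics/{n}0.npy"))
    near=np.hypot(W[...,0]-.5,W[...,1]-.26)<.1
    for lo,hi in((.005,.014),(.083,.092),(.116,.124),(.125,.145)):
        q=W[near&(W[...,2]>lo)&(W[...,2]<hi)]
        r=cv2.minAreaRect((q[:,:2]*1000).astype(np.float32));print(n,lo,len(q),np.round(r[0]),np.round(r[1]),round(r[2],1),q.mean(0).round(4))
    near=np.hypot(W[...,0]-.5,W[...,1]+.06)<.09
    q=W[near&(W[...,2]>.009)&(W[...,2]<.03)]
    x,y=q[:,0],q[:,1];print(n,"shaft",len(q),np.polyfit(y,x,1),y.min(),y.max(),q[y>-.06].mean(0))
E
```

```text
top base [[0.5439, 0.3401], [0.5657, 0.2219], [0.4839, 0.2056], [0.4594, 0.3238]] [0.5133 0.2729]
-0.18226239525254073 -0.20444053819207314
side base [[0.5633, 0.2282], [0.4788, 0.2047]] [0.5211 0.2165]
top collar [[0.5113, 0.2743]] [0.5113 0.2743]
top post [[0.5501, 0.269]] [0.5501 0.269 ]
top pintip [[0.5342, -0.0127]] [ 0.5342 -0.0127]
side pintip [[0.5354, -0.014]] [ 0.5354 -0.014 ]
top gripTop [[0.5065, -0.0696], [0.4951, -0.0952], [0.4854, -0.0887], [0.496, -0.0642]] [ 0.4957 -0.0794]
side gripTop [[0.5033, -0.0751], [0.4954, -0.0947], [0.4849, -0.0888], [0.4928, -0.0672]] [ 0.4941 -0.0814]
top 0.005 832 [490. 262.] [168. 171.] 13.4 [0.4996 0.267  0.0097]
top 0.083 320 [513. 275.] [41. 92.] 11.2 [0.5102 0.2719 0.0878]
top 0.116 120 [512. 275.] [41. 56.] 11.1 [0.5121 0.2746 0.1199]
top 0.125 108 [523. 271.] [30. 53.] 69.0 [0.5145 0.2727 0.1377]
top shaft 206 [0.53676001 0.55444458] -0.09341280585253206 0.0033139107388645006 [ 0.53764283 -0.03265626  0.01889779]
side 0.005 1059 [512. 274.] [ 90. 124.] 10.7 [0.4976 0.2667 0.0093]
side 0.083 428 [513. 274.] [42. 92.] 11.0 [0.5086 0.2709 0.0873]
side 0.116 150 [514. 274.] [42. 56.] 10.5 [0.5119 0.2735 0.1194]
side 0.125 156 [523. 275.] [54. 30.] 2.4 [0.5144 0.2713 0.1376]
side shaft 374 [0.54951039 0.56019251] -0.0940344451412178 0.004119707719108842 [ 0.54375841 -0.03128869  0.01898239]
```

```bash
python3 - <<'E'
from h import *
for n in("top","side"):
    W=cloud(n,np.load(f"pics/{n}0.npy"))
    q=W[(np.hypot(W[...,0]-.53,W[...,1]-.27)<.06)&(W[...,2]>.122)]
    print(n,np.histogram(q[:,2],np.arange(.122,.196,.003)))
    t=q[q[:,2]>.18];print(t.mean(0),np.median(t,0))
    a=q[(q[:,2]>.138)&(q[:,2]<.156)];print(np.c_[a*1000].round(0)[a[:,0].argsort()][::3].tolist())
E
```

```text
top (array([14,  1,  8, 23, 27,  6,  6, 54, 65, 11,  2,  4,  0,  3,  1,  5,  1,
        2,  2,  0, 13, 14,  3,  0]), array([0.122, 0.125, 0.128, 0.131, 0.134, 0.137, 0.14 , 0.143, 0.146,
       0.149, 0.152, 0.155, 0.158, 0.161, 0.164, 0.167, 0.17 , 0.173,
       0.176, 0.179, 0.182, 0.185, 0.188, 0.191, 0.194]))
[0.5499339  0.26946913 0.1854379 ] [0.54968463 0.26965648 0.18520652]
[[502.0, 276.0, 143.0], [503.0, 273.0, 148.0], [504.0, 270.0, 141.0], [505.0, 271.0, 147.0], [507.0, 267.0, 139.0], [507.0, 280.0, 146.0], [508.0, 271.0, 147.0], [509.0, 278.0, 146.0], [510.0, 285.0, 144.0], [511.0, 264.0, 141.0], [511.0, 275.0, 146.0], [512.0, 268.0, 148.0], [512.0, 266.0, 145.0], [514.0, 275.0, 145.0], [514.0, 280.0, 144.0], [515.0, 266.0, 144.0], [516.0, 275.0, 145.0], [516.0, 280.0, 145.0], [517.0, 268.0, 147.0], [518.0, 277.0, 148.0], [519.0, 281.0, 146.0], [520.0, 270.0, 146.0], [520.0, 272.0, 144.0], [522.0, 281.0, 144.0], [523.0, 274.0, 146.0], [523.0, 279.0, 146.0], [525.0, 272.0, 146.0], [526.0, 276.0, 144.0], [527.0, 267.0, 143.0], [528.0, 276.0, 146.0], [530.0, 269.0, 143.0], [
[... 1433 characters left out ...]
0, 148.0], [522.0, 277.0, 145.0], [524.0, 277.0, 147.0], [525.0, 267.0, 144.0], [526.0, 269.0, 147.0], [527.0, 277.0, 145.0], [528.0, 274.0, 144.0], [528.0, 266.0, 142.0], [529.0, 273.0, 146.0], [530.0, 271.0, 147.0], [532.0, 274.0, 145.0], [533.0, 269.0, 147.0], [534.0, 265.0, 145.0], [536.0, 268.0, 145.0], [536.0, 272.0, 145.0], [538.0, 269.0, 147.0], [538.0, 276.0, 146.0], [539.0, 274.0, 146.0], [540.0, 270.0, 147.0], [541.0, 268.0, 145.0], [542.0, 264.0, 143.0], [544.0, 269.0, 150.0], [544.0, 270.0, 145.0], [544.0, 272.0, 145.0], [545.0, 272.0, 148.0], [545.0, 269.0, 151.0], [547.0, 263.0, 139.0], [548.0, 262.0, 142.0], [548.0, 265.0, 154.0], [549.0, 263.0, 149.0], [551.0, 263.0, 154.0]]
```

```bash
cat >> h.py <<'E'
def to_tool(x,y,z,yaw,ref=None):
    "slide(cm), turn from current pose to TCP target with tool down and yaw of tool x"
    from scipy.spatial.transform import Rotation as R
    s=ctrl.get_state();M=R.from_quat(s["tcp_rot"]).as_matrix();p=s["eef_pos"]
    w=np.arctan2(M[1,0],M[0,0])
    return (M.T@(np.array([x,y,z])-p)*100).round(2).tolist(), round(-((yaw-w+np.pi)%(2*np.pi)-np.pi),3)
E
python3 - <<'E'
from h import *
W=cloud("top",np.load("pics/top0.npy"))
for y0 in np.arange(-.7,.45,.05):
    m=(abs(W[...,1]-y0)<.025)&(W[...,2]>.07)&(W[...,2]<.5)&(W[...,0]>.3)&(W[...,0]<.9)
    q=W[m]
    if len(q): print(y0.round(2),len(q),np.percentile(q[:,0],[0,1,5]).round(3),np.percentile(q[:,2],[50,98]).round(3))
for z in(.26,):
    print(to_tool(.42,-.2,z,1.762),to_tool(.45,0.05,z,1.762),to_tool(.5495,.269,z,1.762))
E
```

```text
-0.55 212 [0.426 0.427 0.428] [0.27  0.306]
-0.5 1326 [0.427 0.429 0.434] [0.309 0.32 ]
-0.45 3387 [0.428 0.433 0.438] [0.314 0.333]
-0.4 5317 [0.438 0.443 0.451] [0.32  0.341]
-0.35 5223 [0.461 0.463 0.467] [0.321 0.341]
-0.3 5207 [0.47  0.473 0.477] [0.321 0.341]
-0.25 6088 [0.481 0.482 0.487] [0.317 0.341]
-0.2 6593 [0.489 0.492 0.497] [0.266 0.34 ]
-0.15 713 [0.502 0.505 0.508] [0.178 0.266]
-0.1 1110 [0.563 0.567 0.576] [0.202 0.215]
-0.05 2240 [0.559 0.562 0.568] [0.202 0.214]
0.0 2253 [0.56  0.567 0.573] [0.201 0.214]
0.05 2239 [0.516 0.573 0.579] [0.202 0.215]
0.1 2228 [0.538 0.579 0.585] [0.202 0.215]
0.15 639 [0.582 0.586 0.593] [0.2   0.214]
0.2 105 [0.685 0.686 0.686] [0.112 0.117]
0.25 644 [0.494 0.496 0.499] [0.112 0.186]
0.3 325 [0.485 0.486 0.489] [0.1   0.149]
0.35 141 [0.775 0.777 0.781] [0.096 0.101]
0.4 173 [0.75  0.753 0.755] [0.082 0.091]
([30.51, -32.34, -2.91], np.float64(-1.351)) ([43.24, -54.06, -2.86], np.float64(-1.351)) ([61.11, -70.17, -2.82], np.float64(-1.351))
```

```bash
r='{"slide":[61.1,-70.2,-2.8],"turn":-1.351,"grip":5}'; python3 -m inch '[{"slide":[61.1,-70.2,-2.8],"turn":-1.351,"grip":5},{"slide":[61.1,-70.2,-2.8],"turn":-1.351,"grip":5},{"slide":[61.1,-70.2,-2.8],"turn":-1.351,"grip":5},{"slide":[61.1,-70.2,-2.8],"turn":-1.351,"grip":5},{"slide":[61.1,-70.2,-2.8],"turn":-1.351,"grip":5},{"slide":[61.1,-70.2,-2.8],"turn":-1.351,"grip":5},{"slide":[61.1,-70.2,-2.8],"turn":-1.351,"grip":5},{"slide":[61.1,-70.2,-2.8],"turn":-1.351,"grip":5},{"slide":[61.1,-70.2,-2.8],"turn":-1.351,"grip":5},{"slide":[61.1,-70.2,-2.8],"turn":-1.351,"grip":5},{"slide":[61.1,-70.2,-2.8],"turn":-1.351,"grip":5},{"slide":[61.1,-70.2,-2.8],"turn":-1.351,"grip":5},{"slide":[61.1,-70.2,-2.8],"turn":-1.351,"grip":5},{"slide":[61.1,-70.2,-2.8],"turn":-1.351,"grip":5},{"slide":[61.1,-70.2,-2.8],"turn":-1.351,"grip":5},{"slide":[61.1,-70.2,-2.8],"turn":-1.351,"grip":5},{"slide":[61.1,-70.2,-2.8],"turn":-1.351,"grip":5},{"slide":[61.1,-70.2,-2.8],"turn":-1.351,"grip":5},{"slide":[61.1,-70.2,-2.8],"turn":-1.351,"grip":5},{"slide":[61.1,-70.2,-2.8],"turn":-1.351,"grip":5}]'
python3 -c "
from h import *
print(to_tool(.5495,.269,.22,1.762),ctrl.get_state()['qpos'])"
```

```text
time: 2.1
eef_pos: [0.5494, 0.2722, 0.2584]
tcp_rot: [0.635, 0.773, -0.0, -0.001]
contact_force: [-1.1, 0.7, 0.8]
opening: 0.585
finger_force: 0.0
([-0.32, -0.05, 3.84], np.float64(0.004)) [2.94340272e-01 1.32204995e-01 1.70701477e+00 9.15612701e-04
 1.30307976e+00 9.88170055e-02]
```

```bash
python3 -m inch '[{"slide":[0,0,3],"turn":0,"grip":5},{"slide":[0,0,3],"turn":0,"grip":5},{"slide":[0,0,3],"turn":0,"grip":5}]'
python3 -c "
from h import *
print(to_tool(.5495,.269,.156,1.762))"
```

```text
time: 2.4
eef_pos: [0.5486, 0.2679, 0.2283]
tcp_rot: [0.637, 0.771, -0.001, -0.001]
contact_force: [-0.2, -1.2, 0.4]
opening: 0.584
finger_force: 0.0
([0.09, 0.13, 7.23], np.float64(-0.001))
```

Settled; descend and close on the post.

```bash
python3 -m inch '[{"slide":[0.1,0.1,3],"turn":0,"grip":5},{"slide":[0.1,0.1,5.5],"turn":0,"grip":5},{"slide":[0.1,0.1,7.2],"turn":0,"grip":5},{"slide":[0.1,0.1,7.2],"turn":0,"grip":5},{"slide":[0.1,0.1,7.2],"turn":0,"grip":1},{"slide":[0.1,0.1,7.2],"turn":0,"grip":1},{"slide":[0.1,0.1,7.2],"turn":0,"grip":1},{"slide":[0.1,0.1,7.2],"turn":0,"grip":1},{"slide":[0.1,0.1,7.2],"turn":0,"grip":1},{"slide":[0.1,0.1,7.2],"turn":0,"grip":1},{"slide":[0.1,0.1,7.2],"turn":0,"grip":1},{"slide":[0.1,0.1,7.2],"turn":0,"grip":1}]' 25
python3 - <<'E'
from h import *
p,d=ctrl.read_camera("side");cv2.imwrite("pics/s1.png",cv2.resize(p[120:300,140:380],(800,600))[:,:,::-1])
s=ctrl.get_state();e=s["eef_pos"];a=np.array([.5125,.2745])
v=e[:2]-a;print(v,np.hypot(*v))
th=np.arctan2(v[1],v[0])-.191-np.pi/2+4*np.pi;print(th)
# rows in tool axes: tool x=clamp y, tool y=clamp x; z down
from scipy.spatial.transform import Rotation as R
M=R.from_quat(s["tcp_rot"]).as_matrix()
t=th
def P(t):
    az=t+.191+np.pi/2;return np.array([.038*np.cos(az),.038*np.sin(az),.008*t/2/np.pi])
n=40
for k in range(1,n+1):
    print(k,(M.T@(P(th*(1-k/n))-P(th))*100).round(2).tolist())
E
```

```text
time: 3.6
eef_pos: [0.5514, 0.2702, 0.1593]
tcp_rot: [0.636, 0.771, 0.001, 0.001]
contact_force: [0.9, -0.2, 6.2]
opening: 0.154
finger_force: 25.2
[ 0.03889132 -0.00430255] 0.039128591353915575
10.694392152061624
1 [-0.92, -0.43, 0.03]
2 [-1.69, -1.08, 0.06]
3 [-2.26, -1.92, 0.1]
4 [-2.6, -2.87, 0.13]
5 [-2.66, -3.88, 0.16]
6 [-2.46, -4.88, 0.19]
7 [-2.0, -5.78, 0.22]
8 [-1.32, -6.53, 0.25]
9 [-0.47, -7.08, 0.28]
10 [0.5, -7.38, 0.32]
11 [1.51, -7.41, 0.35]
12 [2.49, -7.18, 0.38]
13 [3.38, -6.69, 0.42]
14 [4.11, -5.98, 0.46]
15 [4.63, -5.11, 0.49]
16 [4.89, -4.14, 0.53]
17 [4.89, -3.12, 0.57]
18 [4.63, -2.15, 0.61]
19 [4.11, -1.28, 0.64]
20 [3.38, -0.57, 0.68]
21 [2.49, -0.08, 0.71]
22 [1.51, 0.15, 0.75]
23 [0.49, 0.12, 0.78]
24 [-0.47, -0.19, 0.82]
25 [-1.33, -0.73, 0.85]
26 [-2.01, -1.48, 0.88]
27 [-2.46, -2.39, 0.91]
28 [-2.66, -3.38, 0.94]
29 [-2.6, -4.39, 0.97]
30 [-2.26, -5.35, 1.0]
31 [-1.69, -6.18, 1.03]
32 [-0.92, -6.84, 1.07]
33 [0.0, -7.26, 1.1]
34 [1.0, -7.43, 1.13]
35 [2.01, -7.33, 1.17]
36 [2.95, -6.97, 1.2]
37 [3.77, -6.36, 1.24]
38 [4.4, -5.57, 1.27]
39 [4.79, -4.64, 1.31]
40 [4.93, -3.63, 1.35]
```

View pics/s1.png

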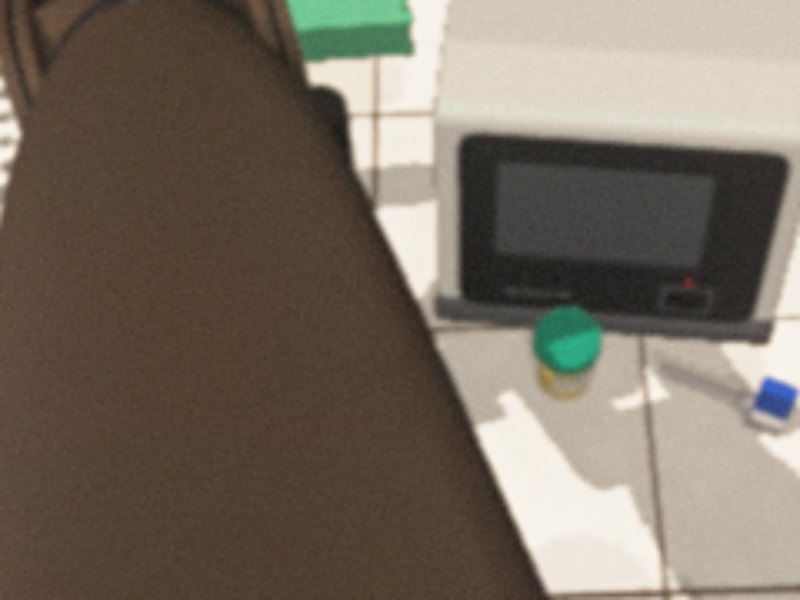

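```bash
python3 -m inch '[{"slide":[-0.92,-0.43,-0.15],"turn":0,"grip":1},{"slide":[-1.69,-1.08,-0.14],"turn":0,"grip":1},{"slide":[-2.26,-1.92,-0.1],"turn":0,"grip":1},{"slide":[-2.6,-2.87,-0.07],"turn":0,"grip":1},{"slide":[-2.66,-3.88,-0.04],"turn":0,"grip":1},{"slide":[-2.46,-4.88,-0.01],"turn":0,"grip":1},{"slide":[-2.0,-5.78,0.02],"turn":0,"grip":1},{"slide":[-1.32,-6.53,0.05],"turn":0,"grip":1},{"slide":[-0.47,-7.08,0.08],"turn":0,"grip":1},{"slide":[0.5,-7.38,0.12],"turn":0,"grip":1}]'
python3 -c "
from h import *
s=ctrl.get_state();v=s['eef_pos'][:2]-[.5125,.2745];print(v,np.hypot(*v),np.arctan2(v[1],v[0])-.191-np.pi/2+4*np.pi)"
```

```text
time: 4.65
eef_pos: [0.4777, 0.2611, 0.1561]
tcp_rot: [0.636, 0.772, 0.002, 0.002]
contact_force: [8.2, 2.3, -3.2]
opening: 0.157
finger_force: 24.5
[-0.03484266 -0.0133691 ] 0.03731948033473461 8.02935707036373
```

```bash
python3 -m inch '[{"slide":[1.01,-0.03,0.03],"turn":0,"grip":1},{"slide":[1.99,0.2,0.06],"turn":0,"grip":1},{"slide":[2.88,0.69,0.1],"turn":0,"grip":1},{"slide":[3.61,1.4,0.14],"turn":0,"grip":1},{"slide":[4.13,2.27,0.17],"turn":0,"grip":1},{"slide":[4.39,3.24,0.21],"turn":0,"grip":1},{"slide":[4.39,4.26,0.25],"turn":0,"grip":1},{"slide":[4.13,5.23,0.29],"turn":0,"grip":1},{"slide":[3.61,6.1,0.32],"turn":0,"grip":1},{"slide":[2.88,6.81,0.36],"turn":0,"grip":1},{"slide":[1.99,7.3,0.39],"turn":0,"grip":1},{"slide":[1.01,7.53,0.43],"turn":0,"grip":1},{"slide":[-0.01,7.5,0.46],"turn":0,"grip":1},{"slide":[-0.97,7.19,0.5],"turn":0,"grip":1},{"slide":[-1.83,6.65,0.53],"turn":0,"grip":1},{"slide":[-2.51,5.9,0.56],"turn":0,"grip":1},{"slide":[-2.96,4.99,0.59],"turn":0,"grip":1},{"slide":[-3.16,4.0,0.62],"turn":0,"grip":1},{"slide":[-3.1,2.99,0.65],"turn":0,"grip":1},{"slide":[-2.76,2.03,0.68],"turn":0,"grip":1}]'
python3 -c "
from h import *
s=ctrl.get_state();v=s['eef_pos'][:2]-[.5125,.2745];print(v,np.hypot(*v),np.arctan2(v[1],v[0])-.191-np.pi/2+2*np.pi)"
```

```text
time: 6.65
eef_pos: [0.501, 0.2385, 0.1491]
tcp_rot: [0.637, 0.771, 0.001, -0.0]
contact_force: [3.0, 7.6, -1.1]
opening: 0.149
finger_force: 24.7
[-0.01146211 -0.0359765 ] 0.03775829510632835 2.642160264575497
```

```bash
python3 -m inch '[{"slide":[0.57,-0.83,0.03],"turn":0,"grip":1},{"slide":[1.34,-1.49,0.07],"turn":0,"grip":1},{"slide":[2.26,-1.91,0.1],"turn":0,"grip":1},{"slide":[3.26,-2.08,0.13],"turn":0,"grip":1},{"slide":[4.27,-1.98,0.17],"turn":0,"grip":1},{"slide":[5.21,-1.62,0.2],"turn":0,"grip":1},{"slide":[6.03,-1.01,0.24],"turn":0,"grip":1},{"slide":[6.66,-0.22,0.27],"turn":0,"grip":1},{"slide":[7.05,0.71,0.31],"turn":0,"grip":1},{"slide":[7.19,1.72,0.35],"turn":0,"grip":1},{"slide":[7.19,1.72,0.35],"turn":0,"grip":1},{"slide":[7.19,1.72,0.35],"turn":0,"grip":1}]'
python3 -c "
from h import *
s=ctrl.get_state();v=s['eef_pos'][:2]-[.5125,.2745];print(v,np.hypot(*v),np.arctan2(v[1],v[0])-.191-np.pi/2)"
```

```text
time: 7.85
eef_pos: [0.5056, 0.3121, 0.1459]
tcp_rot: [0.637, 0.771, 0.001, -0.0]
contact_force: [-0.0, 1.9, 3.1]
opening: 0.155
finger_force: 25.2
[-0.00687211  0.03763705] 0.038259293823463394 -0.010400373022523945
```

```bash
python3 -m inch '[{"slide":[0,0,0],"turn":0,"grip":5},{"slide":[0,0,0],"turn":0,"grip":5},{"slide":[0,0,0],"turn":0,"grip":5},{"slide":[0,0,0],"turn":0,"grip":5},{"slide":[0,0,-4],"turn":0,"grip":5},{"slide":[0,0,-8],"turn":0,"grip":5},{"slide":[0,0,-11],"turn":0,"grip":5},{"slide":[0,0,-11],"turn":0,"grip":5}]'
python3 - <<'E'
from h import *
s=ctrl.get_state();print(to_tool(.45,.05,.25,1.06),to_tool(.46,-.08,.25,1.06))
W=cloud("top",np.load("pics/top0.npy"))
for x0 in(.5,.52,.54,.56,.6):
    q=W[(abs(W[...,0]-x0)<.01)&(W[...,2]>.06)&(W[...,1]<-.11)&(W[...,1]>-.4)];print(x0,np.percentile(q[:,1],[90,99,100]).round(3), q[q[:,1]>np.percentile(q[:,1],95)].mean(0))
E
```

```text
time: 8.65
eef_pos: [0.5076, 0.3124, 0.2624]
tcp_rot: [0.636, 0.771, 0.005, 0.003]
contact_force: [-0.2, 0.1, -0.0]
opening: 0.589
finger_force: 0.0
([-24.67, -10.66, 1.08], np.float64(0.702)) ([-37.63, -12.14, 1.03], np.float64(0.702))
0.5 [-0.181 -0.173 -0.17 ] [ 0.50638323 -0.17410185  0.15831678]
0.52 [-0.169 -0.166 -0.165] [ 0.52116888 -0.16679007  0.12182058]
0.54 [-0.172 -0.169 -0.167] [ 0.53600527 -0.1693711   0.12849337]
0.56 [-0.175 -0.172 -0.171] [ 0.55497209 -0.17294309  0.13447572]
0.6 [-0.182 -0.179 -0.178] [ 0.59710396 -0.17981203  0.15219622]
```

```bash
python3 -m inch '[{"slide":[-24.7,-10.7,1],"turn":0.702,"grip":5},{"slide":[-24.7,-10.7,1],"turn":0.702,"grip":5},{"slide":[-24.7,-10.7,1],"turn":0.702,"grip":5},{"slide":[-24.7,-10.7,1],"turn":0.702,"grip":5},{"slide":[-37.6,-12.1,1],"turn":0.702,"grip":5},{"slide":[-37.6,-12.1,1],"turn":0.702,"grip":5},{"slide":[-37.6,-12.1,1],"turn":0.702,"grip":5},{"slide":[-37.6,-12.1,1],"turn":0.702,"grip":5},{"slide":[-37.6,-12.1,1],"turn":0.702,"grip":5},{"slide":[-37.6,-12.1,1],"turn":0.702,"grip":5}]'
python3 - <<'E'
from h import *
ims=[]
for n,(u,v) in(("top",(221,235)),("side",(218,228))):
    p,d=ctrl.read_camera(n);W=cloud(n,d);np.save(f"pics/{n}2.npy",d);cv2.imwrite(f"pics/{n}2.png",p[:,:,::-1])
    ims.append(cv2.resize(p[v-36:v+36,u-48:u+48],(400,300),interpolation=cv2.INTER_CUBIC))
    near=np.hypot(W[...,0]-.5125,W[...,1]-.2745)<.06
    t=W[mask(p,"red")&near&(W[...,2]>.165)];c=np.median(t,0);print(n,len(t),c)
    for lo,hi in((.083,.092),(.116,.124)):
        q=W[near&(W[...,2]>lo)&(W[...,2]<hi)];r=cv2.minAreaRect((q[:,:2]*1000).astype(np.float32));print(lo,len(q),r)
    v=c[:2]-[.5125,.2745];print(np.hypot(*v),np.arctan2(v[1],v[0])-.191-np.pi/2)
    b=W[mask(p,"blue")&(abs(W[...,0]-.495)<.03)&(abs(W[...,1]+.08)<.04)];print("blue",len(b))
ims.append(cv2.resize(p[200:272,312:408],(400,300)));ims.append(ims[-1]*0)
cv2.imwrite("pics/c2.png",np.vstack([np.hstack(ims[:2]),np.hstack(ims[2:])])[:,:,::-1])
print(ctrl.get_state()["qpos"])
E
```

```text
time: 9.65
eef_pos: [0.4571, -0.0812, 0.2448]
tcp_rot: [0.864, 0.504, -0.0, -0.001]
contact_force: [0.5, 0.1, -0.6]
opening: 0.586
finger_force: 0.0
top 25 [0.50397111 0.31113556 0.17170275]
0.083 271 ((513.0146484375, 274.7206726074219), (41.00355911254883, 91.69647216796875), 10.502836227416992)
0.116 152 ((512.7498779296875, 274.9775695800781), (39.72336959838867, 56.076934814453125), 10.858182907104492)
0.03761524272605466 0.03772932932603634
blue 42
side 33 [0.5033946  0.31083605 0.17178358]
0.083 367 ((512.5803833007812, 273.5809326171875), (40.58574676513672, 91.91961669921875), 11.375167846679688)
0.116 174 ((512.7706909179688, 276.416748046875), (41.10362243652344, 61.06182861328125), 10.48426342010498)
0.03745953846327279 0.05453253899950705
blue 0
[-3.91703193e-01 -2.05590978e-01  2.05922819e+00  4.69855417e-04
  1.28936533e+00  1.18355444e-01]
```

View pics/c2.png

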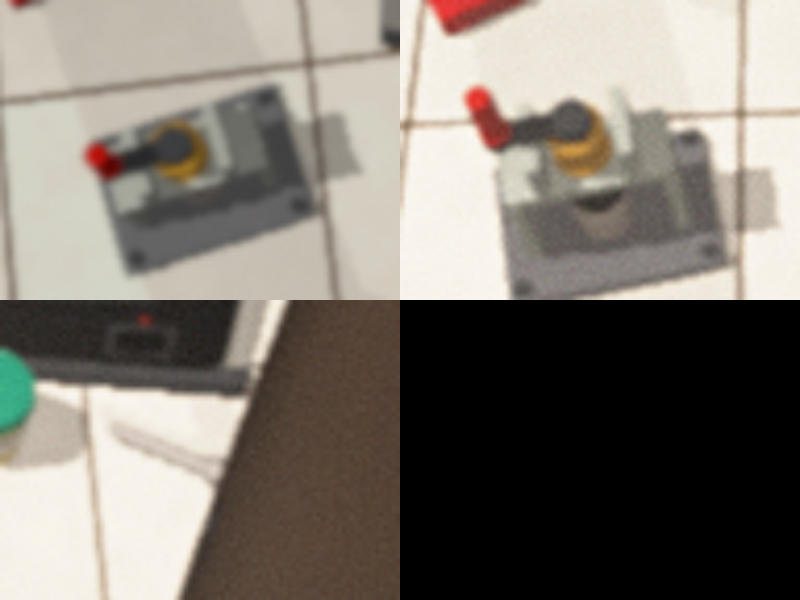

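```bash
python3 - <<'E'
from h import *
print(to_tool(.493,-.084,.12,1.05),to_tool(.493,-.084,.026,1.05))
p,d=cv2.imread("pics/side0.png"),np.load("pics/side0.npy");W=cloud("side",d)
q=W[(W[...,2]>.09)&(W[...,2]<.2)&(W[...,0]<.7)];
for y in(-.08,-.06,-.04,-.02): print(y,np.sort(q[abs(q[:,1]-y)<.01][:,0])[[0,3,10]].round(3))
E
```

```text
([1.35, 3.33, 12.51], np.float64(0.011)) ([1.35, 3.35, 21.91], np.float64(0.011))
-0.08 [0.563 0.565 0.567]
-0.06 [0.564 0.565 0.566]
-0.04 [0.564 0.565 0.566]
-0.02 [0.564 0.565 0.568]
```

```bash
python3 -m inch '[{"slide":[1.3,3.3,4],"turn":0.01,"grip":5},{"slide":[1.3,3.3,8],"turn":0.01,"grip":5},{"slide":[1.3,3.3,12.5],"turn":0.01,"grip":5},{"slide":[1.3,3.3,12.5],"turn":0.01,"grip":5},{"slide":[1.3,3.3,12.5],"turn":0.01,"grip":5}]'
python3 - <<'E'
from h import *
print(to_tool(.493,-.084,.026,1.05))
for n in("top","side"):
    p,d=ctrl.read_camera(n);cv2.imwrite(f"pics/{n}3.png",p[:,:,::-1]);ims=p
    c=p[190:270,300:406];cv2.imwrite(f"pics/{n}3c.png",cv2.resize(c,(530,400))[:,:,::-1])
a=[cv2.resize(cv2.imread(f"pics/{n}3c.png"),(400,300)) for n in("top","side")];cv2.imwrite("pics/c3.png",np.hstack(a))
E
```

```text
time: 10.25
eef_pos: [0.4927, -0.0839, 0.1207]
tcp_rot: [0.865, 0.502, -0.001, -0.001]
contact_force: [0.4, -0.6, -0.4]
opening: 0.582
finger_force: 0.0
([0.01, 0.05, 9.47], np.float64(0.002))
```

View pics/c3.png

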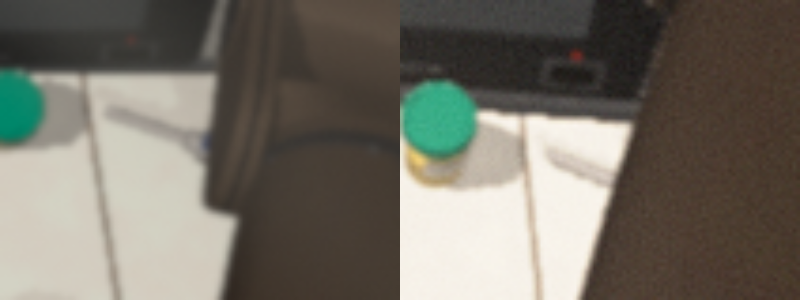

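Pin still in place, with only its shaft showing (top crop 110–205, ~125); the hand hides the grip. Descend and close.

```bash
python3 -m inch '[{"slide":[0,0,3],"turn":0,"grip":5},{"slide":[0,0,6],"turn":0,"grip":5},{"slide":[0,0,8],"turn":0,"grip":5},{"slide":[0,0,9.4],"turn":0,"grip":5},{"slide":[0,0,9.4],"turn":0,"grip":5},{"slide":[0,0,9.4],"turn":0,"grip":0.8},{"slide":[0,0,9.4],"turn":0,"grip":0.8},{"slide":[0,0,9.4],"turn":0,"grip":0.8},{"slide":[0,0,9.4],"turn":0,"grip":0.8},{"slide":[0,0,9.4],"turn":0,"grip":0.8},{"slide":[0,0,9.4],"turn":0,"grip":0.8},{"slide":[0,0,9.4],"turn":0,"grip":0.8},{"slide":[0,0,9.4],"turn":0,"grip":0.8},{"slide":[0,0,9.4],"turn":0,"grip":0.8}]' 60
```

```text
time: 11.75
eef_pos: [0.4943, -0.086, 0.0285]
tcp_rot: [0.865, 0.501, 0.001, 0.001]
contact_force: [-0.0, -0.0, 6.5]
opening: 0.129
finger_force: 59.6
```

```bash
python3 -m inch '[{"slide":[-0.5,0,-3],"turn":0,"grip":0.8},{"slide":[-1,0,-7],"turn":0,"grip":0.8},{"slide":[-1,0,-11],"turn":0,"grip":0.8},{"slide":[-1,0,-15],"turn":0,"grip":0.8},{"slide":[-1,0,-19],"turn":0,"grip":0.8},{"slide":[-1,0,-19],"turn":0,"grip":0.8},{"slide":[-1,0,-19],"turn":0,"grip":0.8}]' 
python3 - <<'E'
from h import *
for n in("top","side"):
    W=cloud(n,np.load(f"pics/{n}0.npy"))
    for lo,hi in((.15,.18),(.18,.195),(.195,.205),(.205,.22)):
        for y in(.08,.1,.12,.14,.16,.18):
            q=W[(abs(W[...,1]-y)<.01)&(W[...,2]>lo)&(W[...,2]<hi)&(W[...,0]<.75)&(W[...,0]>.4)]
            if len(q)>3: print(n,lo,y,len(q),np.sort(q[:,0])[[0,2]].round(3),q[:,1].max().round(3))
    p=cv2.imread(f"pics/{n}2.png")
print(to_tool(.538,.142,.22,1.762),ctrl.get_state()["eef_pos"])
E
```

```text
time: 12.45
eef_pos: [0.4882, -0.0942, 0.2176]
tcp_rot: [0.865, 0.501, 0.001, 0.001]
contact_force: [0.5, 0.6, -1.6]
opening: 0.13
finger_force: 58.9
top 0.15 0.08 55 [0.594 0.596] 0.089
top 0.15 0.1 52 [0.597 0.599] 0.11
top 0.15 0.12 58 [0.598 0.599] 0.13
top 0.15 0.14 55 [0.604 0.607] 0.147
top 0.18 0.08 58 [0.601 0.602] 0.089
top 0.18 0.1 58 [0.604 0.604] 0.11
top 0.18 0.12 57 [0.605 0.607] 0.129
top 0.18 0.14 26 [0.618 0.618] 0.146
top 0.195 0.08 129 [0.608 0.61 ] 0.09
top 0.195 0.1 122 [0.61  0.611] 0.11
top 0.195 0.12 109 [0.614 0.614] 0.13
top 0.195 0.14 59 [0.621 0.622] 0.145
top 0.205 0.08 374 [0.618 0.62 ] 0.09
top 0.205 0.1 372 [0.621 0.621] 0.11
top 0.205 0.12 368 [0.622 0.625] 0.13
top 0.205 0.14 165 [0.627 0.629] 0.144
side 0.15 0.08 100 [0.595 0.595] 0.09
side 0.15 0.1 90 [0.598 0.599] 0.109
side 0.15 0.12 105 [0.598 0.599] 0.13
side 0.15 0.14 80 [0.608 0.61 ] 0.146
side 0.18 0.08 92 [0.601 0.601] 0.09
side 0.18 0.1 81 [0.604 0.604] 0.109
side 0.18 0.12 77 [0.606 0.607] 0.129
side 0.18 0.14 40 [0.619 0.619] 0.144
side 0.195 0.08 138 [0.612 0.613] 0.089
side 0.195 0.1 130 [0.615 0.617] 0.11
side 0.195 0.12 128 [0.619 0.62 ] 0.129
side 0.195 0.14 49 [0.621 0.622] 0.144
side 0.205 0.08 327 [0.62  0.621] 0.09
side 0.205 0.1 328 [0.622 0.623] 0.11
side 0.205 0.12 318 [0.623 0.626] 0.13
side 0.205 0.14 127 [0.626 0.629] 0.141
([22.97, -7.44, -0.25], np.float64(-0.712)) [ 0.48815446 -0.09423152  0.2176023 ]
```

```bash
python3 -m inch '[{"slide":[4,-1.3,-0.2],"turn":-0.14,"grip":0.8},{"slide":[8,-2.6,-0.2],"turn":-0.28,"grip":0.8},{"slide":[12,-3.9,-0.2],"turn":-0.42,"grip":0.8},{"slide":[16,-5.2,-0.2],"turn":-0.56,"grip":0.8},{"slide":[20,-6.5,-0.2],"turn":-0.7,"grip":0.8},{"slide":[22.8,-7.4,-0.2],"turn":-0.71,"grip":0.8},{"slide":[22.8,-7.4,-0.2],"turn":-0.71,"grip":0.8},{"slide":[22.8,-7.4,-0.2],"turn":-0.71,"grip":0.8},{"slide":[22.8,-7.4,-0.2],"turn":-0.71,"grip":0.8}]'
python3 - <<'E'
from h import *
print(to_tool(.5384,.1422,.1205,1.762))
ims=[]
for n in("top","side"):
    p,d=ctrl.read_camera(n);cv2.imwrite(f"pics/{n}4.png",p[:,:,::-1]);np.save(f"pics/{n}4.npy",d)
    ims.append(cv2.resize(p[180:276,180:308],(400,300),interpolation=cv2.INTER_CUBIC))
cv2.imwrite("pics/c4.png",np.hstack(ims)[:,:,::-1])
E
```

```text
time: 13.35
eef_pos: [0.5364, 0.1396, 0.2171]
tcp_rot: [0.638, 0.77, -0.001, -0.001]
contact_force: [0.7, 0.7, -1.1]
opening: 0.129
finger_force: 58.7
([0.22, 0.28, 9.66], np.float64(-0.003))
```

View pics/c4.png

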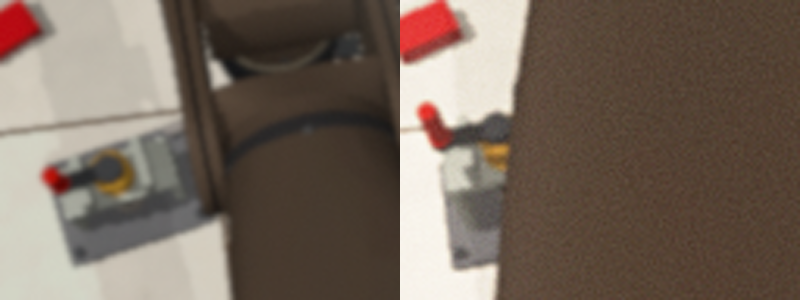

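```bash
python3 -m inch '[{"slide":[0.2,0.2,3],"turn":0,"grip":0.8},{"slide":[0.2,0.2,6],"turn":0,"grip":0.8},{"slide":[0.2,0.2,8],"turn":0,"grip":0.8},{"slide":[0.2,0.2,9.6],"turn":0,"grip":0.8},{"slide":[0.2,0.2,9.6],"turn":0,"grip":0.8},{"slide":[0.2,0.2,9.6],"turn":0,"grip":0.8},{"slide":[0.2,0.2,9.6],"turn":0,"grip":0.8}]'
cat >> h.py <<'E'
def clampf():
    s=ctrl.get_state();v=s["eef_pos"]-[.5128,.2748,.106];c,n=np.cos(.191),np.sin(.191)
    f=s["contact_force"];r=lambda w:np.array([c*w[0]+n*w[1],-n*w[0]+c*w[1],w[2]])
    from scipy.spatial.transform import Rotation as R
    M=R.from_quat(s["tcp_rot"]).as_matrix()
    print("tcp in clamp mm",(r(v)*1000).round(1),"F",r(f).round(1),"yawerr",round(np.arctan2(M[1,0],M[0,0])-.191-np.pi/2,4),"tilt",M[:2,2].round(4))
E
python3 - <<'E'
from h import *
for _ in range(4):
    clampf(); ctrl.read_camera("top")
E
```

```text
time: 14.15
eef_pos: [0.5399, 0.1425, 0.1244]
tcp_rot: [0.637, 0.77, 0.001, 0.001]
contact_force: [0.2, 0.0, -0.7]
opening: 0.129
finger_force: 58.8
tcp in clamp mm [   1.4 -135.1   18.4] F [ 0.2 -0.  -0.7] yawerr -0.0027 tilt [0.0026 0.0002]
tcp in clamp mm [   1.5 -135.    18.5] F [-0.2 -0.2 -0.9] yawerr -0.0025 tilt [0.0028 0.0002]
tcp in clamp mm [   1.4 -134.9   18.4] F [-0.  -0.2 -0.2] yawerr -0.0023 tilt [0.0027 0.0002]
tcp in clamp mm [   1.3 -134.8   18.2] F [-0.1  0.5 -0.8] yawerr -0.0022 tilt [0.0024 0.0002]
```

```bash
python3 -m inch '[{"slide":[0.5,-0.13,0.35],"turn":0,"grip":0.8},{"slide":[1,-0.13,0.35],"turn":0,"grip":0.8},{"slide":[1,-0.13,0.35],"turn":0,"grip":0.8},{"slide":[1,-0.13,0.35],"turn":0,"grip":0.8},{"slide":[1,-0.13,0.35],"turn":0,"grip":0.8}]'
python3 - <<'E'
from h import *
for n in("top","side"):
    clampf(); p,d=ctrl.read_camera(n)
clampf()
E
```

```text
time: 14.85
eef_pos: [0.5357, 0.1524, 0.1193]
tcp_rot: [0.637, 0.771, -0.0, 0.0]
contact_force: [0.3, -0.6, -1.0]
opening: 0.131
finger_force: 58.8
tcp in clamp mm [  -0.7 -124.5   13.3] F [ 0.2 -0.6 -1. ] yawerr -0.0018 tilt [ 0. -0.]
tcp in clamp mm [  -0.7 -124.5   13.4] F [ 0.3 -1.  -0.9] yawerr -0.0018 tilt [ 0.0001 -0.0001]
tcp in clamp mm [  -0.7 -124.6   13.3] F [-0.1 -0.3 -1.1] yawerr -0.002 tilt [ 0.0001 -0.0001]
```

```bash
python3 -m inch '[{"slide":[0.2,0.06,-0.1],"turn":0,"grip":0.8},{"slide":[0.5,0.06,-0.1],"turn":0,"grip":0.8},{"slide":[0.8,0.06,-0.1],"turn":0,"grip":0.8},{"slide":[1.1,0.06,-0.1],"turn":0,"grip":0.8},{"slide":[1.4,0.06,-0.1],"turn":0,"grip":0.8},{"slide":[1.4,0.06,-0.1],"turn":0,"grip":0.8}]'
python3 -c "
from h import *
clampf()"
```

```text
time: 15.55
eef_pos: [0.5335, 0.1667, 0.1203]
tcp_rot: [0.637, 0.771, -0.0, -0.0]
contact_force: [0.5, -0.1, -1.1]
opening: 0.126
finger_force: 58.8
tcp in clamp mm [  -0.2 -110.1   14.3] F [ 0.5 -0.2 -1.1] yawerr -0.0014 tilt [-0.0002  0.0001]
```

```bash
python3 -m inch '[{"slide":[0.3,0.02,0],"turn":0,"grip":0.8},{"slide":[0.6,0.02,0],"turn":0,"grip":0.8},{"slide":[0.9,0.02,0],"turn":0,"grip":0.8},{"slide":[1.2,0.02,0],"turn":0,"grip":0.8},{"slide":[1.5,0.02,0],"turn":0,"grip":0.8},{"slide":[1.8,0.02,0],"turn":0,"grip":0.8},{"slide":[1.8,0.02,0],"turn":0,"grip":0.8}]'
python3 -c "
from h import *
clampf()"
```

```text
time: 16.25
eef_pos: [0.5303, 0.1843, 0.1203]
tcp_rot: [0.637, 0.771, 0.0, -0.0]
contact_force: [-0.1, -0.5, -1.2]
opening: 0.125
finger_force: 58.8
tcp in clamp mm [  0.  -92.2  14.3] F [-0.2 -0.5 -1.2] yawerr -0.0015 tilt [-0.0001  0.0001]
```

```bash
python3 -m inch '[{"slide":[0.3,0,0],"turn":0,"grip":0.8},{"slide":[0.6,0,0],"turn":0,"grip":0.8},{"slide":[0.9,0,0],"turn":0,"grip":0.8},{"slide":[1.2,0,0],"turn":0,"grip":0.8},{"slide":[1.5,0,0],"turn":0,"grip":0.8},{"slide":[1.8,0,0],"turn":0,"grip":0.8},{"slide":[2.1,0,0],"turn":0,"grip":0.8},{"slide":[2.4,0,0],"turn":0,"grip":0.8},{"slide":[2.7,0,0],"turn":0,"grip":0.8},{"slide":[3,0,0],"turn":0,"grip":0.8},{"slide":[3,0,0],"turn":0,"grip":0.8}]'
python3 -c "
from h import *
clampf()"
```

```text
time: 17.35
eef_pos: [0.5247, 0.2138, 0.1203]
tcp_rot: [0.637, 0.771, 0.0, -0.0]
contact_force: [0.3, -0.5, -1.6]
opening: 0.13
finger_force: 58.8
tcp in clamp mm [  0.1 -62.2  14.3] F [ 0.2 -0.5 -1.6] yawerr -0.0015 tilt [-0.      0.0001]
```

```bash
python3 -m inch '[{"slide":[0.2,0,0],"turn":0,"grip":0.8},{"slide":[0.4,0,0],"turn":0,"grip":0.8},{"slide":[0.5,0,0],"turn":0,"grip":0.8},{"slide":[0.6,0,0],"turn":0,"grip":0.8},{"slide":[0.7,0,0],"turn":0,"grip":0.8},{"slide":[0.8,0,0],"turn":0,"grip":0.8},{"slide":[0.8,0,0],"turn":0,"grip":0.8}]'
python3 -c "
from h import *
clampf()"
```

```text
time: 18.05
eef_pos: [0.5233, 0.2212, 0.1203]
tcp_rot: [0.637, 0.771, -0.0, 0.0]
contact_force: [0.5, -1.6, -0.8]
opening: 0.127
finger_force: 58.8
tcp in clamp mm [  0.2 -54.6  14.3] F [ 0.2 -1.7 -0.8] yawerr -0.0019 tilt [ 0.     -0.0003]
```

```bash
python3 -m inch '[{"slide":[0.1,0,0],"turn":0,"grip":0.8},{"slide":[0.2,0,0],"turn":0,"grip":0.8},{"slide":[0.3,0,0],"turn":0,"grip":0.8},{"slide":[0.3,0,0],"turn":0,"grip":0.8}]'
python3 -c "
from h import *
clampf()"
```

```text
time: 18.45
eef_pos: [0.5234, 0.2215, 0.1206]
tcp_rot: [0.637, 0.771, -0.002, 0.002]
contact_force: [1.1, -9.3, 1.2]
opening: 0.127
finger_force: 59.0
tcp in clamp mm [  0.3 -54.3  14.6] F [-0.7 -9.3  1.2] yawerr -0.0004 tilt [ 0.0006 -0.0064]
```

```bash
python3 -m inch '[{"slide":[-0.2,0,0],"turn":0,"grip":0.8},{"slide":[-0.2,0,0],"turn":0,"grip":4},{"slide":[-0.2,0,0],"turn":0,"grip":4},{"slide":[-0.2,0,0],"turn":0,"grip":4},{"slide":[-0.2,0,0],"turn":0,"grip":4},{"slide":[-0.2,0,0],"turn":0,"grip":4},{"slide":[-0.2,0,-3],"turn":0,"grip":4},{"slide":[-0.2,0,-7],"turn":0,"grip":4},{"slide":[-0.2,0,-11],"turn":0,"grip":4},{"slide":[-10,-5,-12],"turn":0,"grip":4},{"slide":[-20,-10,-12],"turn":0,"grip":4},{"slide":[-25,-10,-12],"turn":0,"grip":4},{"slide":[-30,-10,-12],"turn":0,"grip":4},{"slide":[-30,-10,-12],"turn":0,"grip":4},{"slide":[-30,-10,-12],"turn":0,"grip":4},{"slide":[-30,-10,-12],"turn":0,"grip":4},{"slide":[-30,-10,-12],"turn":0,"grip":4},{"slide":[-30,-10,-12],"turn":0,"grip":4}]'
python3 - <<'E'
from h import *
ims=[]
for n in("top","side"):
    p,d=ctrl.read_camera(n);W=cloud(n,d)
    ims.append(cv2.resize(p[190:280,170:290],(400,300),interpolation=cv2.INTER_CUBIC))
    b=W[mask(p,"blue")&(np.hypot(W[...,0]-.52,W[...,1]-.22)<.06)]
    v=np.median(b,0)-[.5128,.2748,.106] if len(b) else 0
    c,s=np.cos(.191),np.sin(.191)
    if len(b): print(n,len(b),c*v[0]+s*v[1],-s*v[0]+c*v[1],v[2])
    t=W[mask(p,"red")&(W[...,2]>.16)&(np.hypot(W[...,0]-.505,W[...,1]-.312)<.03)];m=np.median(t,0);v=m[:2]-[.5128,.2748];print(m,np.arctan2(v[1],v[0])-.191-np.pi/2)
cv2.imwrite("pics/c5.png",np.hstack(ims)[:,:,::-1])
E
```

```text
time: 20.25
eef_pos: [0.4808, -0.0891, 0.2403]
tcp_rot: [0.638, 0.77, 0.0, -0.0]
contact_force: [0.7, 0.3, 0.5]
opening: 0.468
finger_force: 0.0
top 67 -0.0012932370598892611 -0.053218907053737254 0.03915534293356991
[0.50352829 0.31035149 0.17164018] 0.064114175980031
side 100 -0.0037886792313141463 -0.0543851513104858 0.03611224802151923
[0.50222833 0.31062955 0.17183587] 0.09591344234839538
```

View pics/c5.png

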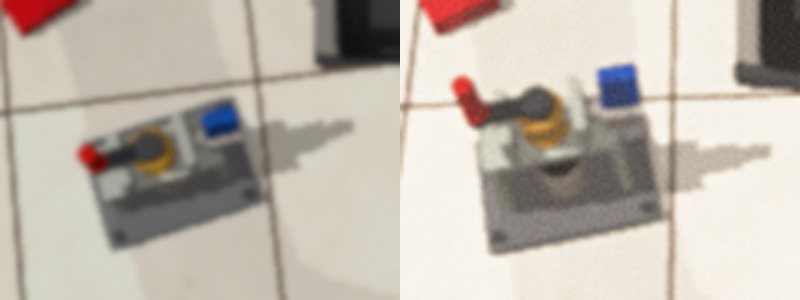

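```bash
python3 -c "
from plant import ctrl
print(ctrl.sign_off())"
```

```text
the job is handed in; nothing more can be done
None
```

The spindle is wound down and lined up to within about 0.1 rad by camera, and the locking pin is pushed through until its shoulder stopped against the near cheek. The pin is let go and the arm is clear; I handed the job in about 20 s into the 61 s limit, and no verdict came back.

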